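Gauge the drilled hole in a lock case

ROBOT

A 6-joint arm with a two-finger parallel gripper is mounted at the origin on a cart in front of the work surface, level with it; the furniture and walls round the work are solid. World frame = base frame: x ahead of the robot, y to its left, z up, the work surface at z = 0. Lengths are in mm, angles in rad, forces in N, time in s.
With the tool pointing down it reaches from about 350 to 875 mm from the base axis. Payload 4.2 kg.
Tool frame: the origin (TCP) lies between the finger pads; the fingertips stand 25 mm ahead of it and the grasp point (between the pads) lies 6 mm ahead of it; z points along the fingers, y is the line along which they close (so a half turn about z gives the same grasp; the last joint's range is limited). The gripper opens to 85 mm and grips with 20 to 120 N. Pads are 22 mm wide; open, the fingers measure 114 mm over their backs; the gripper's body (76 mm by 85 mm) begins 54 mm behind the grasp point. The pads swing forward as they close: fully open they stand 13 mm farther back than shut.
Start: joints at [1.392, 0.385, 0.008, 0, -1.194, -0.259], TCP at [264.934, 566.047, 256.312] pointing down, gripper open.
Joint ranges: [-3.14, 3.14], [-1.21, 2.06], [-1.07, 1.41], [-3.16, 2.05], [-2.99, -0.16], [-3.1, 3.1]. Speed limits (rad/s): [2.79, 2.79, 3.14, 3.14, 3.14, 3.14].

INTERFACE

Orientations are given as a unit quaternion [x, y, z, w].
In Python, from bench import arm gives the robot as it stands.
- The arm moves only by the shell command python3 -m pendant 'ROWS'. ROWS is JSON, a list of rows, each a list of 7 numbers: the shift along the tool's x, y, z in m, then the turn, a rotation vector about the tool's x, y, z in degrees, then the finger opening in m, from 0 to 0.0854. In form: [[x, y, z, wx, wy, wz, fingers], ...]. A call has 1 to 12 rows; each row shifts and turns the commanded pose from where the row before left it, along the tool's axes as they then stand; what a row does not reach is not made up. A row lasts 1/10 s, in which the tool goes at most 50 mm and 8.59 degrees, less where a joint would pass 70% of its speed; a pose out of reach is approached as far as the arm can. A call is refused whole if a number of a shift passes 0.05 or a number of a turn 8.59, either way. A call with a gripper value outside its range is refused whole. The fingers move at their own pace and stop on an object; the grip force is fixed at half the most. Time passes only in rows, so rows that do not move let the fingers close. It gives the time, the measured TCP pose, the force, the opening and the grip force at its end, in the units of the state.
- arm.read_state(): the state, without advancing time (a new reading comes with each control period).
- arm.get_image(name): name is "scene" or "top" or "wrist"; returns a dict with "image" (384x512x3 uint8, red, green, blue), "fx", "fy", "cx", "cy" (pixels), "xyz" and "rotation" of the camera in the world. Camera axes: x right, y down, z forward; pixel columns grow to the right and rows downward; lengths in mm; the calibration is good to about 2 mm. The wrist camera is an equidistant fisheye: a pixel r from the principal point sees the ray r / f radians off the axis. A picture is of the moment at which its call begins. There is no depth.
- arm.job_done(): hands the job in; it is judged then, once.
The state is a dict: "clock": time; "joints": joint angles; "joint_vel": joint speeds; "joint_efforts": joint torques, N m; "position": TCP position; "ee_rot": TCP orientation; "contact_force": force on the tool from outside, world axes, zero at the start; "wrist_torque": the same for the moment, N m; "gripper_width": finger opening in mm; "grasp_force": force on a finger pad.
Only numpy, scipy, OpenCV 4.12 (cv2) and the standard library are available. Lean on these libraries where they do the work, as an engineer would, in place of code of your own. Each camera call takes 0.05 s, during which the arm holds its last target. There are 200 camera calls.

TASK

Measure how deep the attacker drilled into the lock case: push it round on the fixture's plate, without lifting it, until its sides are square to the jaws and its drilled edge faces the end stop, and slide it fully home between the jaws. Then swing the keeper bar shut behind it, press the depth rod down into the drilled hole until it bottoms and hold it there for about a second, and leave it down. Do not disturb the other things on the bench.

Things in the scene. Friction and masses are not known exactly. Their poses are not given: they have to be found in the camera images.
- fixture: Fixed aluminium plate 210 x 370 mm, top at z 10 mm, with two steel jaws. Origin on the bench under the centre of the seat; the plate spans x -105..105, y -105..265 mm. Jaws at its -x and +x sides: inner faces 105 mm apart, tops at z 35, from y -85 to 28 mm, then lead-ins widening to about 120 mm at y 48. The mouth faces +y, the end stop is at y -50 mm; the lock case slides in along -y.
- seat (a point): Centre of the seat, on the plate's top (z 10 mm): the lock case's origin belongs here. Axes as the fixture's. Beyond the end stop a column carries an arm (26 mm wide, z 60 to 82 mm) over the seat, reaching to y -9 mm; it guides the depth rod.
- lock_case: Loose square grey lock case, 100 x 100 x 40 mm, 0.45 to 0.75 kg, too wide to grip, flat on the plate before the mouth. Origin: centre of its underside. A blind hole, 24 mm wide, 26 deep, is drilled 22 mm from the centre towards its -y edge (the drilled edge); a brass disc is on the other half. Seated, its axes agree with the fixture's; starts turned anticlockwise (from above) by 23 to 55 deg.
- bore (a point): Centre of the mouth of the drilled hole, on the top face of the lock case.
- keeper_bar (a joint): Angle of the keeper bar (rad). 0 = shut: across the mouth, from the pivot along the fixture's -x, 2.5 mm behind a case that is home (one that sticks out blocks it). Grows as it opens, clockwise from above (1.57: along the fixture's +y; more: leaning out to +x); starts 1.55 to 1.8. Stays where left (friction 0.06 N m); stops at 0 and 2.0.
- bar_pivot (a point): On the vertical pivot axis of the keeper bar, at fixture x 75, y 58 mm, z 13 mm. The bar is steel, 11 mm thick, spans z 16 to 34 mm and reaches 105 mm from the pivot; push it on its flat side.
- bar_end (a point): Free end of the keeper bar, at its mid thickness and mid height, 105 mm from the pivot.
- depth_rod (a joint): How far the depth rod is pushed down (m), 0 to 0.042; 0 = fully up, tip at z 58 mm (8 mm over a seated case); starts 0 to 0.004. Slides stiffly (about 2 N), stays where left. About 0.034 when it bottoms in the drilled hole of a seated case; 0.008 if it only stands on the case's top.
- rod_top (a point): Centre of the top of the depth rod's round head (26 mm across, 10 mm thick), 70 mm above the rod's tip; 128 mm above the bench when fully up. The rod is 12 mm thick, vertical, at fixture x 0, y -22 mm. Press it down from above.
- powder_jar: White jar with black lid, 56 x 56 x 62 mm, bystander; origin centre of underside.
- stapler: Desk stapler, 33 x 137 x 50 mm, bystander; origin centre of underside.
- lifter_box: Small white carton, 45 x 100 x 22 mm, bystander; origin centre of underside.

How it is judged (in metres and radians):
On the way, in this order (a step that is already met when the one before it is completed fails the run):
1. the lock case is turned square to the jaws, drilled edge towards the end stop (within 0.12 rad) (angle between the x axis of lock_case and the x axis of fixture, either way round below 0.12 rad), for 0.1 s.
2. the lock case is slid home between the jaws (within 10 mm of the end stop) (horizontal distance between lock_case and seat below 0.012 m and angle between the x axis of lock_case and the x axis of fixture, either way round below 0.06 rad and angle between lock_case's own z axis and vertical below 0.05 rad), for 0.1 s.
3. the keeper bar is shut behind it (value of joint keeper_bar below 0.08 rad and horizontal distance between lock_case and seat below 0.006 m), for 0.1 s.
4. the depth rod is pressed to the bottom of the drilled hole and held down for 0.6 s (value of joint depth_rod above 0.032 m and horizontal distance between bore and rod_top below 0.007 m and contact force between any of the fingers, the arm and depth_rod above 1 N and horizontal distance between lock_case and seat below 0.006 m), for 0.6 s.
At the end, for the whole second after the job is handed in: The lock case rests flat and home, its centre within 6 mm of the seat and its sides within 0.06 rad of the jaws, drilled hole under the rod; the keeper bar is shut (under 0.08 rad); the depth rod is down at the bottom of the hole (over 32 mm) (all of step 3 and angle between the x axis of lock_case and the x axis of fixture, either way round below 0.06 rad and angle between lock_case's own z axis and vertical below 0.05 rad and horizontal distance between bore and rod_top below 0.007 m and value of joint depth_rod above 0.032 m and linear speed of lock_case below 0.01 m/s); the robot touches nothing.
It fails at once if powder jar is moved by more than 20 mm (distance of powder_jar from where it was at the start of the episode above 0.02 m).
It fails at once if stapler is moved by more than 20 mm (distance of stapler from where it was at the start of the episode above 0.02 m).
It fails at once if lifter box is moved by more than 20 mm (distance of lifter_box from where it was at the start of the episode above 0.02 m).
It fails at once if the lock case is lifted off the plate or tipped (angle between lock_case's own z axis and vertical above 0.2 rad or height (world z) of lock_case above 0.025 m).
It also fails if it takes over 72 s, if anything falls off the work surface, if the arm or the gripper's body presses on something with over 40 N, if the wrist force passes 120 N, or if a joint passes its speed limit or range.

## Working session

There is one attempt and no reset: what is moved stays moved. The work goes in short steps, Python scripts to look and compute and a shell command to move; the robot and the scene stay as the last step left them, time stands still between calls to the robot, and variables do not carry over. Pictures are saved under pics/ and viewed, at most 14 in all, crops included, and the job is handed in when it is done.

```bash
ls; mkdir -p pics; cat > h.py <<'E'
import numpy as np, cv2
from bench import arm
def snap(n,f):
    d=arm.get_image(n); cv2.imwrite(f'pics/{f}.png',d['image'][:,:,::-1]); np.save(f'pics/{f}.npy',d,allow_pickle=True); return d
def load(f): return np.load(f'pics/{f}.npy',allow_pickle=True).item()
def ray(d,u,v):
    x,y=(u-d['cx'])/d['fx'],(v-d['cy'])/d['fy']
    return np.array(d['rotation']).reshape(3,3)@np.array([x,y,1.])
def plane(d,u,v,z):
    r=ray(d,u,v); c=np.array(d['xyz']); return c+r*(z-c[2])/r[2]
def tri(d1,p1,d2,p2):
    c1,c2=np.array(d1['xyz']),np.array(d2['xyz']); a,b=ray(d1,*p1),ray(d2,*p2)
    s=np.linalg.lstsq(np.c_[a,-b],c2-c1,rcond=None)[0]; P,Q=c1+s[0]*a,c2+s[1]*b
    return (P+Q)/2,np.linalg.norm(P-Q)
E
python3 - <<'E'
from h import *
a=snap('top','top0'); b=snap('scene','scene0')
for d in (a,b): print(d['fx'],d['cx'],d['cy'],d['xyz'],np.round(d['rotation'],3).tolist())
s=arm.read_state(); print(s)
E
```

```text
pics
374.39029565910965 256.4729170088422 190.73845783975776 [ 425.11346362  -39.96207114 1182.36643603] [-0.692, 0.714, -0.062, 0.079]
466.4898129883944 252.18052783496586 189.6319374945171 [-394.32342526 -547.5689216  1077.6091797 ] [0.78, -0.464, 0.225, -0.354]
{'clock': 0.1, 'joints': array([ 1.39157556e+00,  3.85506098e-01,  6.77477278e-03, -4.35399604e-04,
       -1.19399623e+00, -2.58604003e-01]), 'joint_vel': array([-9.29977161e-04, -9.30677552e-04,  1.93158867e-03,  7.91050123e-04,
        1.85196776e-03,  4.89147247e-06]), 'joint_efforts': array([ 4.84118154e-04, -3.93319309e+01,  1.88929385e+01,  4.19799596e+00,
       -2.62464695e-03,  5.80001625e-06]), 'position': array([264.7624596 , 565.63740523, 255.31970742]), 'ee_rot': array([ 9.76116305e-01, -2.17246369e-01, -1.63873994e-04,  9.72881291e-04]), 'contact_force': array([-0.95472371,  0.78677211, -0.61442227]), 'wrist_torque': array([ 0.0141119 , -0.00545117, -0.00762703]), 'grasp_force': 0.0, 'gripper_width': 85.18060983546907}
```

View pics/top0.png

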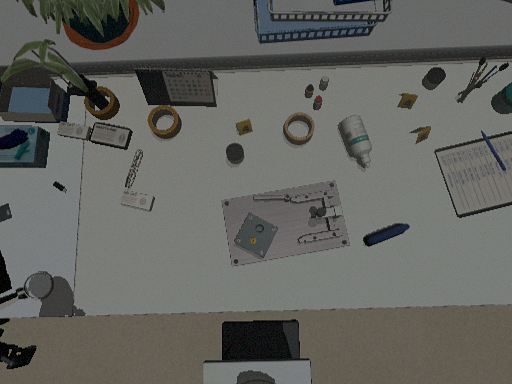

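View pics/scene0.png

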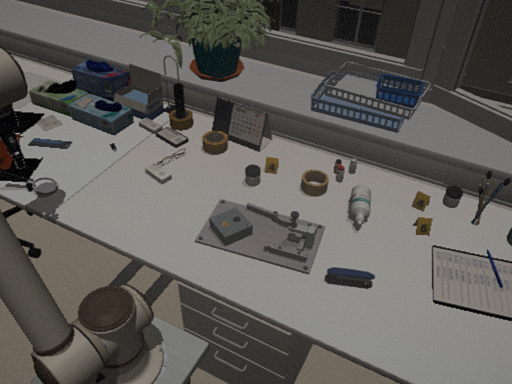

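The top view shows the fixture plate with corners at about (222,200), (335,181), (350,245) and (232,265), and the mouth facing left. The case is at (256,235), its hole at (259,229) and its brass disc at (253,241). The bar runs from about (254,197) to (310,200). The scene view shows the same layout. Next I'll enlarge both.

```bash
cat > fix.py <<'E'
s=open('h.py').read()
s=s.replace("np.array(d['rotation']).reshape(3,3)@np.array([x,y,1.])","Rotation.from_quat(d['rotation']).apply([x,y,1.])").replace("import numpy as np, cv2","import numpy as np, cv2\nfrom scipy.spatial.transform import Rotation")
open('h.py','w').write(s)
E
python3 fix.py; python3 - <<'E'
from h import *
a=load('top0')['image'][170:275,210:360]; b=load('scene0')['image'][195:275,190:330]
A=cv2.resize(a,None,fx=5,fy=5,interpolation=cv2.INTER_CUBIC); B=cv2.resize(b,None,fx=5,fy=5,interpolation=cv2.INTER_CUBIC)
f=lambda I:cv2.convertScaleAbs(I[:,:,::-1],alpha=1.6)
cv2.imwrite('pics/ta.png',f(A)); cv2.imwrite('pics/sa.png',f(B))
E
```

```text
(no output)
```

View pics/ta.png

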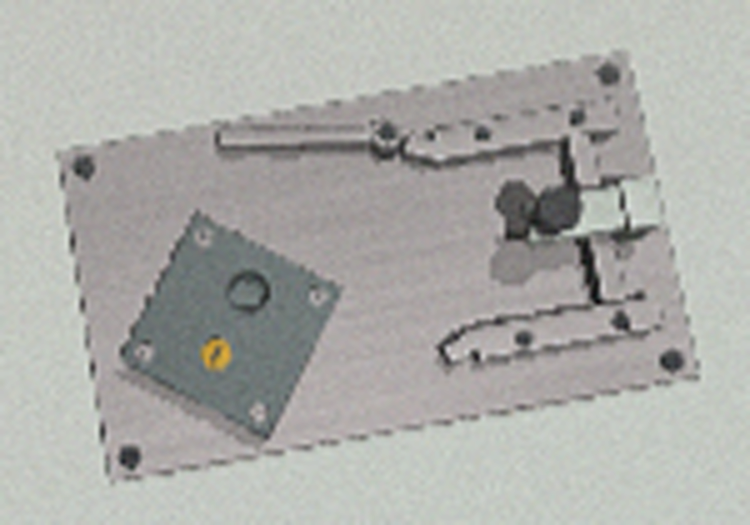

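View pics/sa.png

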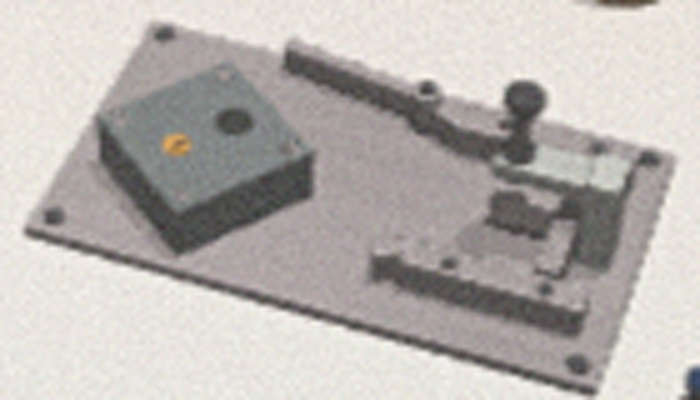

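The enlarged crops are clear. In the top crop the case corners are (197,212), (341,290), (267,438) and (122,350), with the hole at (248,291) and disc at (217,353). The rod head is at about (557,210), and the bar runs from its end at (218,137) to the pivot at (387,137).

```bash
python3 - <<'E'
from h import *
a,b=load('top0'),load('scene0')
T=lambda p:(210+(p[0]+.5)/5-.5,170+(p[1]+.5)/5-.5); S=lambda p:(190+(p[0]+.5)/5-.5,195+(p[1]+.5)/5-.5)
# subpixel plate
pl=[(62,153),(627,52),(697,377),(113,480)]; ps=[(152,22),(673,160),(598,392),(28,230)]
P=np.array([plane(a,*T(p),10) for p in pl])
for p,q in zip(pl,ps): print('plate',*[np.round(x,1) for x in tri(a,T(p),b,S(q))])
print(np.round(P,1),[round(np.linalg.norm(P[i]-P[i-1]),1) for i in range(4)])
loc=np.array([[105,265],[105,-105],[-105,-105],[-105,265.]])
A=loc-loc.mean(0);B=P[:,:2]-P[:,:2].mean(0)
yaw=np.arctan2((A[:,0]*B[:,1]-A[:,1]*B[:,0]).sum(),(A*B).sum()); c,s=np.cos(yaw),np.sin(yaw);R=np.array([[c,-s],[s,c]])
o=P[:,:2].mean(0)-R@loc.mean(0); print('yaw',np.degrees(yaw),'seat',o)
np.savez('fix.npz',R=R,o=o,yaw=yaw)
L=lambda X:R.T@(X[:2]-o)
for n,p,q,z in [('hole',(248,291),(235,122),50),('disc',(217,353),(177,145),50),('c1',(197,212),(228,65),50),('c2',(341,290),(313,155),50),('c3',(267,438),(178,212),50),('c4',(122,350),(102,122),50),('rodtop',(557,210),(525,95),127),('barend',(218,132),(288,42),34),('pivot',(387,132),(428,88),36)]:
    X,e=tri(a,T(p),b,S(q)); Y=plane(a,*T(p),z); Z=plane(b,*S(q),z); print(n,X.round(1),round(e,1),'fix',L(X).round(1),'| top@z',L(Y).round(1),'scene@z',L(Z).round(1))
h,d=[plane(a,*T(p),50)[:2] for p in ((248,291),(217,353))]
C=np.mean([plane(a,*T(p),50)[:2] for p in ((197,212),(341,290),(267,438),(122,350))],0)
v=R.T@(d-h); print('case ctr',C,L(C),'rel ang',np.degrees(np.arctan2(-v[0],v[1])))
for n in [(389,234),(156,140),(318,97),(235,153),(137,202)]: print(n,L(plane(a,*n,0)).round(),plane(a,*n,0).round())
E
```

```text
plate [635.9  96.7   2.3] 0.9
plate [ 690.6 -268.9   -2.7] 1.6
plate [ 4.826e+02 -2.994e+02 -4.000e-01] 2.9
plate [ 4.30e+02  6.62e+01 -4.00e-01] 1.9
[[ 634.7   95.4   10. ]
 [ 688.2 -267.2   10. ]
 [ 481.4 -295.8   10. ]
 [ 429.4   66.1   10. ]] [np.float64(207.4), np.float64(366.5), np.float64(208.8), np.float64(365.6)]
yaw 8.212218466633542 seat [ 569.84831949 -179.54507403]
hole [540.2 -21.6  42.2] 1.5 fix [ -6.8 160.5] | top@z [ -7.9 161.2] scene@z [-13.9 156.9]
disc [502.9  -1.4  44.2] 0.5 fix [-40.8 185.9] | top@z [-41.3 186. ] scene@z [-46.2 183.3]
c1 [589.6   9.7  38. ] 1.4 fix [ 46.6 184.5] | top@z [ 45.1 183.5] scene@z [ 34.1 180.4]
c2 [539.2 -78.4  40.9] 1.7 fix [-15.8 104.5] | top@z [-17.  105.7] scene@z [-24.2 100.9]
c3 [451.9 -30.8  44.9] 2.5 fix [-95.5 164. ] | top@z [-96.1 165.1] scene@z [-99.5 161. ]
c4 [507.2  57.1  33.1] 0.4 fix [-28.2 243.1] | top@z [-29.7 242.1] scene@z [-43.9 235.3]
rodtop [ 573.4 -201.1  120.8] 3.3 fix [  0.4 -21.8] | top@z [ -0.9 -19.2] scene@z [ -5.2 -24.6]
barend [642.9  -5.3  22.9] 1.1 fix [ 97.2 162.1] | top@z [ 94.8 162.5] scene@z [ 85.8 157.5]
pivot [ 637.7 -111.4   33. ] 2.3 fix [76.9 57.7] | top@z [75.9 59. ] scene@z [74.4 55.9]
case ctr [520.8005689  -10.69519398] [-24.42628745 174.12443916] rel ang 53.48584340299302
(389, 234) [ -92. -234.] [ 512. -425.    0.]
(156, 140) [346. 450.] [848. 315.   0.]
(318, 97) [ 398. -111.] [ 979. -232.    0.]
(235, 153) [254. 197.] [793.  52.   0.]
(137, 202) [148. 536.] [640. 372.   0.]
```

```bash
cat >> h.py <<'E'
F=np.load('fix.npz') if __import__('os').path.exists('fix.npz') else None
def w2f(X): return F['R'].T@(np.array(X)[:2]-F['o'])
def f2w(X): return F['R']@np.array(X)+F['o']
def st():
    s=arm.read_state(); R=Rotation.from_quat(s['ee_rot']).as_matrix()
    h=np.degrees(np.arctan2(R[1,0],R[0,0]))
    print('t',round(s['clock'],2),'pos',s['position'].round(1),'fix',w2f(s['position']).round(1),'headfix',round(h-np.degrees(F['yaw']),2),'F',s['contact_force'].round(1),'w',round(s['gripper_width'],1),'tilt',R[2].round(3)); return s,R
def to(xf,yf,z,hf):  # remaining shift in present tool axes (m), turn about tool z (deg)
    s,R=st(); d=R.T@(np.r_[f2w([xf,yf]),z]-s['position'])/1000
    h=np.degrees(np.arctan2(R[1,0],R[0,0]))-np.degrees(F['yaw']); print('shift',d.round(4),'wz',round((h-hf+180)%360-180,2))
E
python3 -m pendant '[[0.033,0.033,0,0,0,0,0.06],[0.033,0.033,0,0,0,0,0.06],[0.033,0.033,0,0,0,0,0.06],[0.033,0.033,0,0,0,0,0.06],[0.033,0.033,0,0,0,0,0.06],[0.033,0.033,0,0,0,0,0.06],[0.033,0.033,0,0,0,0,0.06],[0.033,0.033,0,0,0,0,0.06],[0.033,0.033,0,0,0,0,0.06],[0.033,0.033,0,0,0,0,0.06],[0.033,0.033,0,0,0,0,0.06],[0.033,0.033,0,0,0,0,0.06]]'
python3 -c "
from h import *
import numpy as np
a=np.radians(52.3); c=np.array([-24.4,174.1])+78*np.array([-np.sin(a),np.cos(a)]); print(c)
to(c[0],c[1],40,52.3-90)"
```

```text
clock: 1.3
position: [455.7, 37.6, 256.3]
ee_rot: [0.976, -0.217, -0.0, -0.0]
contact_force: [1.0, 0.8, 0.2]
gripper_width: 60.4
grasp_force: 0.0
[-86.11543557 221.79910913]
t 1.3 pos [455.7  37.6 256.3] fix [-81.9 231.2] headfix -33.28 F [1.  0.8 0.2] w 60.4 tilt [-0. -0. -1.]
shift [0.0017 0.0102 0.2163] wz 4.42
```

```bash
python3 -m pendant '[[0.002,0.010,0,0,0,4.4,0.06],[0,0,0.04,0,0,0,0.06],[0,0,0.04,0,0,0,0.06],[0,0,0.04,0,0,0,0.06],[0,0,0.04,0,0,0,0.06],[0,0,0.036,0,0,0,0.06],[0,0,0.02,0,0,0,0.06],[0,0,0,0,0,0,0.06]]'
python3 - <<'E'
from h import *
to(-86.1,221.8,40,52.3-90)
d=snap('wrist','w1'); snap('top','top1'); print(d['fx'],d['cx'],d['cy'],d['xyz'],d['rotation'])
E
```

```text
clock: 2.1
position: [451.1, 28.7, 37.6]
ee_rot: [0.967, -0.255, -0.003, 0.002]
contact_force: [0.0, 0.5, 0.3]
gripper_width: 60.0
grasp_force: 0.0
t 2.1 pos [451.1  28.7  37.6] fix [-87.8 223.1] headfix -37.73 F [0.  0.5 0.3] w 60.0 tilt [-0.005  0.006 -1.   ]
shift [ 0.0021 -0.     -0.0024] wz -0.03
297.3186396354542 255.56431509675744 188.4325616099137 [515.24499748  -8.13279197 154.47923113] [-0.4978675   0.85498087  0.12414938 -0.0756479 ]
```

View pics/w1.png

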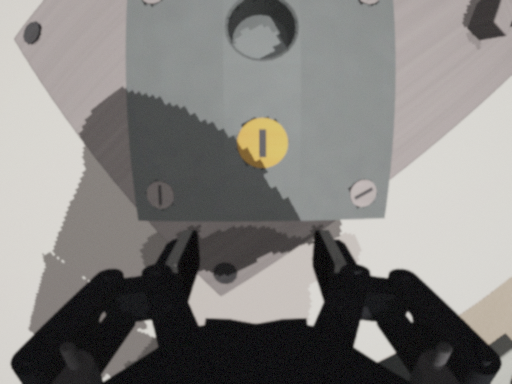

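The wrist view shows the case's undrilled edge at row ~218, spanning columns 138–386. It is parallel to the two fingertips at columns 197 and 315, and nothing is touching yet. Next I'll push up to contact.

```bash
python3 -m pendant '[[0.006,0,-0.002,0,0,0,0.06],[0.006,0,0,0,0,0,0.06],[0.003,0,0,0,0,0,0.06],[0.002,0,0,0,0,0,0.06]]'|grep force
python3 -m pendant '[[0.002,0,0,0,0,0,0.06]]'|grep -E "force|pos"
python3 -m pendant '[[0.002,0,0,0,0,0,0.06]]'|grep -E "force|pos"
python3 -c "
from h import *
st()"
```

```text
contact_force: [-3.8, 5.9, 3.7]
grasp_force: 3.4
position: [469.1, 20.3, 42.9]
contact_force: [-6.0, 5.0, 5.5]
grasp_force: 3.6
position: [470.3, 19.3, 42.7]
contact_force: [-5.9, 3.6, 4.7]
grasp_force: 3.7
t 2.8 pos [470.3  19.3  42.7] fix [-70.1 211. ] headfix -37.74 F [-5.9  3.6  4.7] w 59.8 tilt [-0.002  0.001 -1.   ]
```

```bash
python3 -m pendant '[[0.003,-0.0031,0,0,0,3,0.06],[0.003,-0.0031,0,0,0,3,0.06],[0.003,-0.0031,0,0,0,3,0.06],[0.003,-0.0031,0,0,0,3,0.06],[0.003,-0.0031,0,0,0,3,0.06],[0.003,-0.0031,0,0,0,3,0.06],[0.003,-0.0031,0,0,0,3,0.06],[0.003,-0.0031,0,0,0,3,0.06]]'
python3 - <<'E'
from h import *
st()
d=snap('wrist','w2')
E
```

```text
clock: 3.6
position: [505.3, 23.0, 42.6]
ee_rot: [0.893, -0.451, -0.0, 0.0]
contact_force: [-3.5, 3.1, 1.7]
gripper_width: 59.6
grasp_force: 2.1
t 3.6 pos [505.3  23.   42.6] fix [-35.  209.7] headfix -61.82 F [-3.5  3.1  1.7] w 59.6 tilt [-0.001  0.    -1.   ]
```

View pics/w2.png

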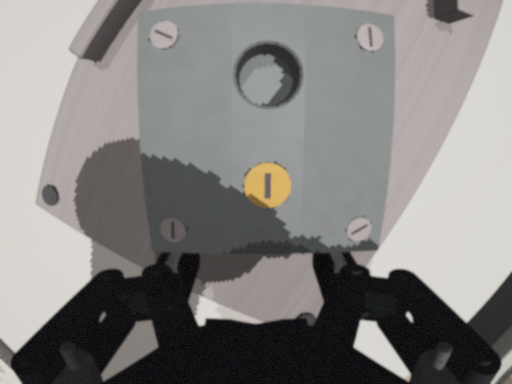

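The case is flush against both fingertips (near edge at row ~252) and turning with the tool. I'll continue the arc.

```bash
python3 -m pendant '[[0.003,-0.0031,0,0,0,3,0.06],[0.003,-0.0031,0,0,0,3,0.06],[0.003,-0.0031,0,0,0,3,0.06],[0.003,-0.0031,0,0,0,3,0.06],[0.003,-0.0031,0,0,0,3,0.06],[0.003,-0.0031,0,0,0,3,0.06],[0.003,-0.0031,0,0,0,3,0.06],[0.003,-0.0031,0,0,0,3,0.06],[0.003,-0.0031,0,0,0,3,0.06],[0.0012,-0.0012,0,0,0,1.2,0.06],[0.002,0,0,0,0,0,0.06]]'
python3 - <<'E'
from h import *
st()
d=snap('wrist','w3')
# hole & disc via equidistant model
def wray(d,u,v):
    x,y=u-d['cx'],v-d['cy']; r=np.hypot(x,y); t=r/d['fx']; return Rotation.from_quat(d['rotation']).apply([np.sin(t)*x/r,np.sin(t)*y/r,np.cos(t)])
hsv=cv2.cvtColor(d['image'],cv2.COLOR_RGB2HSV); m=cv2.inRange(hsv,(15,120,60),(35,255,255)); y,x=np.nonzero(m); 
g=lambda u,v,z=50:w2f((lambda c,r:c+r*(z-c[2])/r[2])(np.array(d['xyz']),wray(d,u,v)))
print('disc px',x.mean(),y.mean(),'fix',g(x.mean(),y.mean()).round(1),d['xyz'])
t=snap('top','top3'); hs=cv2.cvtColor(t['image'],cv2.COLOR_RGB2HSV)
cv2.imwrite('pics/c3.png',np.hstack([d['image'][:,:,::-1][:300,60:460],cv2.resize(t['image'][170:270,230:330],(300,300))[:,:,::-1]]))
E
```

```text
clock: 4.75
position: [544.1, 7.5, 42.6]
ee_rot: [0.757, -0.654, 0.0, -0.001]
contact_force: [-0.6, 5.6, 0.8]
gripper_width: 60.2
grasp_force: 2.3
t 4.75 pos [544.1   7.5  42.6] fix [  1.2 188.8] headfix -89.86 F [-0.6  5.6  0.8] w 60.2 tilt [-0.001 -0.002 -1.   ]
disc px 266.70174165457183 185.34687953555877 fix [ -2.6 146.2] [554.98607163 -65.5901998  159.75816013]
```

View pics/c3.png

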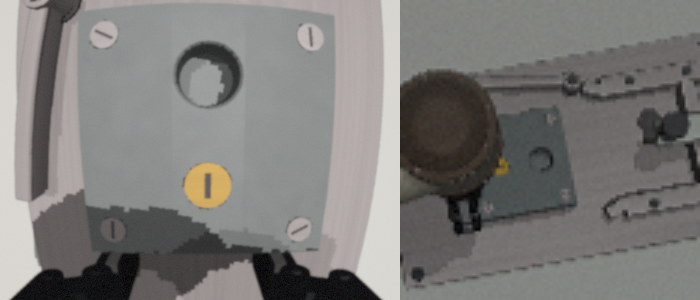

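The case is square now: the hole and disc share column 208 and the edge lies flush on both fingers. Its centre is at about fixture (-2,127), well within the lead-in. I'll back off, raise the tool for camera clearance over the rod, and push.

```bash
python3 -m pendant '[[-0.004,0,0,0,0,0,0.06],[0,0,-0.006,0,0,0,0.06],[0.004,-0.001,0,0,0,0.1,0.06],[0.006,-0.0002,0,0,0,0,0.06],[0.008,-0.0002,0,0,0,0,0.06],[0.008,-0.0002,0,0,0,0,0.06],[0.008,-0.0002,0,0,0,0,0.06],[0.008,-0.0002,0,0,0,0,0.06],[0.008,-0.0002,0,0,0,0,0.06],[0.008,-0.0002,0,0,0,0,0.06],[0.006,-0.0002,0,0,0,0,0.06]]'
cat > wd.py <<'E'
from h import *
import sys
def wray(d,u,v):
    x,y=u-d['cx'],v-d['cy']; r=np.hypot(x,y); t=r/d['fx']; return Rotation.from_quat(d['rotation']).apply([np.sin(t)*x/r,np.sin(t)*y/r,np.cos(t)])
def g(d,u,v,z=50):
    c=np.array(d['xyz']); r=wray(d,u,v); return w2f(c+r*(z-c[2])/r[2])
def disc(f):
    d=snap('wrist',f); m=cv2.inRange(cv2.cvtColor(d['image'],cv2.COLOR_RGB2HSV),(15,120,60),(35,255,255)); y,x=np.nonzero(m)
    print('disc',g(d,x.mean(),y.mean()).round(1)); return d
if __name__=='__main__': st(); disc(sys.argv[1])
E
python3 wd.py w4
```

```text
clock: 5.95
position: [555.4, -51.6, 49.1]
ee_rot: [0.756, -0.655, 0.0, -0.001]
contact_force: [-0.7, 6.0, 4.5]
gripper_width: 59.8
grasp_force: 3.3
t 5.95 pos [555.4 -51.6  49.1] fix [  4.  128.6] headfix -90.0 F [-0.7  6.   4.5] w 59.8 tilt [-0.001 -0.002 -1.   ]
disc [ 5.7 90.9]
```

```bash
python3 - <<'E'
from h import *
d=load('w4'); t=snap('top','top4')
print(d['xyz'],Rotation.from_quat(d['rotation']).as_matrix().round(3).tolist()); e=load('w3'); print(e['xyz'],Rotation.from_quat(e['rotation']).as_matrix().round(3).tolist())
cv2.imwrite('pics/c4.png',np.hstack([d['image'][:,:,::-1][:300,60:460],cv2.resize(t['image'][170:270,240:340],(400,400))[:300,:,::-1]]))
E
```

```text
[ 566.07888454 -124.77135985  166.22561222] [[-0.99, -0.137, -0.038], [-0.143, 0.949, 0.282], [-0.003, 0.284, -0.959]]
[554.98607163 -65.5901998  159.75816013] [[-0.989, -0.14, -0.039], [-0.145, 0.949, 0.281], [-0.002, 0.284, -0.959]]
```

View pics/c4.png

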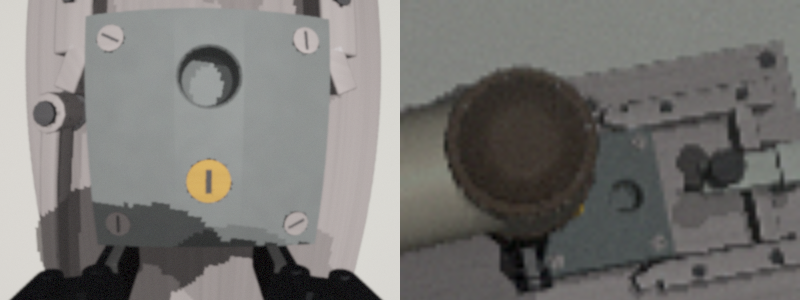

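The case is square and entering the jaw mouth centrally, with lead-ins visible at columns ~70 and ~343 and the case spanning 85–328. I'll keep pushing.

```bash
python3 -m pendant '[[0.008,0,0,0,0,0,0.06],[0.008,0,0,0,0,0,0.06],[0.008,0,0,0,0,0,0.06],[0.008,0,0,0,0,0,0.06],[0.008,0,0,0,0,0,0.06],[0.008,0,0,0,0,0,0.06],[0.006,0,0,0,0,0,0.06]]'
python3 -c "
from h import *
st()"
python3 -m pendant '[[0.003,0,0,0,0,0,0.06],[0.003,0,0,0,0,0,0.06]]'|grep -E "pos|contact"
python3 -m pendant '[[0.003,0,0,0,0,0,0.06],[0.002,0,0,0,0,0,0.06]]'|grep -E "pos|contact"
python3 -m pendant '[[0.002,0,0,0,0,0,0.06]]'|grep -E "pos|contact"; python3 -c "
from h import *
st()"
```

```text
clock: 6.75
position: [562.7, -105.0, 48.8]
ee_rot: [0.756, -0.655, 0.0, -0.001]
contact_force: [-0.4, 6.6, 3.4]
gripper_width: 60.1
grasp_force: 3.3
t 6.75 pos [ 562.7 -105.    48.8] fix [ 3.6 74.8] headfix -89.99 F [-0.4  6.6  3.4] w 60.1 tilt [-0.001 -0.001 -1.   ]
position: [563.5, -110.7, 48.8]
contact_force: [-0.0, 7.5, 3.7]
position: [564.2, -115.6, 48.8]
contact_force: [-1.1, 6.3, 3.9]
position: [564.5, -117.5, 48.8]
contact_force: [-1.1, 7.1, 3.3]
t 7.25 pos [ 564.5 -117.5   48.8] fix [ 3.5 62.1] headfix -89.99 F [-1.1  7.1  3.3] w 60.1 tilt [-0.001 -0.001 -1.   ]
```

```bash
for i in 1 2 3 4; do python3 -m pendant '[[0.001,0,0,0,0,0,0.06],[0.001,0,0,0,0,0,0.06]]'|grep -E "pos|contact"; done; python3 -c "
from h import *
st()"
```

```text
position: [564.7, -119.2, 48.8]
contact_force: [-2.0, 11.7, 5.8]
position: [564.7, -119.4, 48.8]
contact_force: [-3.5, 20.6, 7.1]
position: [564.7, -119.5, 48.8]
contact_force: [-4.9, 28.9, 9.6]
position: [564.7, -119.6, 48.9]
contact_force: [-6.6, 36.8, 11.4]
t 8.05 pos [ 564.7 -119.6   48.9] fix [ 3.5 60.1] headfix -89.97 F [-6.6 36.8 11.4] w 60.1 tilt [-0.007 -0.    -1.   ]
```

The case stopped at tool y 60.1 as the force rose to 37 N, so it is home. I'll back off, close the fingers, lift, and go round outside the bar.

```bash
python3 -m pendant '[[-0.005,0,0,0,0,0,0.06],[-0.02,0,0,0,0,0,0.06],[-0.03,0,-0.01,0,0,0,0.03],[-0.01,0,-0.04,0,0,0,0],[0,-0.03,-0.01,0,0,0,0],[0,-0.045,0,0,0,0,0],[0,-0.045,0,0,0,0,0]]'
python3 - <<'E'
from h import *
to(126,129,44,-90)
d=snap('wrist','w5')
cv2.imwrite('pics/c5.png',d['image'][:,:,::-1])
def W(p):
    n=np.array([np.sin(p),np.cos(p)]);u=np.array([-np.cos(p),np.sin(p)])
    return np.array([75,58])+75*u+n*(5.5+11*abs(np.cos(p))+14.5*abs(np.sin(p)))
ps=np.linspace(1.72,-0.03,21); q=np.array([W(p) for p in ps]); print(q[0].round(1),q[-1].round(1))
dd=np.diff(q,axis=0); print(np.c_[-dd[:,1],-dd[:,0]].round(1).tolist())  # tool x,y mm
E
```

```text
clock: 8.75
position: [676.0, -44.8, 109.6]
ee_rot: [0.756, -0.655, 0.0, -0.0]
contact_force: [1.0, 0.3, 0.0]
gripper_width: 0.2
grasp_force: 0.0
t 8.75 pos [676.  -44.8 109.6] fix [124.3 118.2] headfix -89.98 F [1.  0.3 0. ] w 0.2 tilt [ 0.    -0.001 -1.   ]
shift [-0.0109 -0.0017  0.0656] wz 0.02
[107.4 129. ] [-0.5 72.7]
[[-2.6, 7.1], [-1.9, 6.9], [-1.4, 5.8], [-1.0, 6.0], [-0.4, 6.2], [0.1, 6.4], [0.7, 6.5], [1.3, 6.5], [1.9, 6.5], [2.6, 6.4], [3.2, 6.3], [3.9, 6.1], [4.5, 5.7], [5.1, 5.4], [5.7, 4.9], [6.3, 4.3], [6.8, 3.7], [7.2, 3.1], [7.5, 2.3], [6.9, 1.6]]
```

View pics/c5.png

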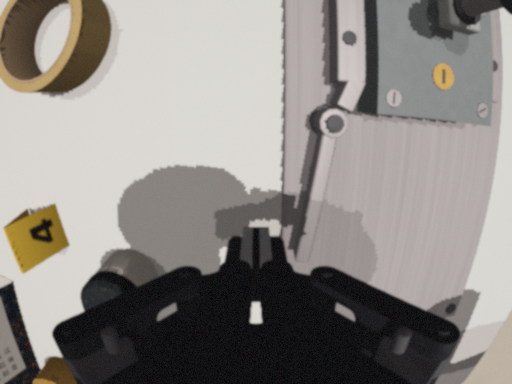

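The bar runs from its pivot at (332,122) to its end near (303,260). The closed fingertips at (257,245) are on its outer side, and the case is seated at upper right. I'll lower and sweep the bar shut.

```bash
python3 -m pendant '[[-0.011,-0.002,0.02,0,0,0,0],[0,0,0.03,0,0,0,0],[0,0,0.015,0,0,0,0],[0,0.006,0,0,0,0,0],[0,0.006,0,0,0,0,0],[0,0.006,0,0,0,0,0],[-0.0026,0.007,0,0,0,0,0],[-0.002,0.007,0,0,0,0,0],[-0.0014,0.006,0,0,0,0,0],[-0.001,0.006,0,0,0,0,0],[-0.0004,0.006,0,0,0,0,0],[0,0.0065,0,0,0,0,0]]'
python3 -c "
from h import *
st()"
python3 -m pendant '[[0.0007,0.0065,0,0,0,0,0],[0.0013,0.0065,0,0,0,0,0],[0.002,0.0065,0,0,0,0,0],[0.0026,0.0064,0,0,0,0,0],[0.0032,0.0063,0,0,0,0,0],[0.004,0.006,0,0,0,0,0],[0.0045,0.0057,0,0,0,0,0],[0.005,0.0054,0,0,0,0,0],[0.0057,0.005,0,0,0,0,0],[0.0063,0.0043,0,0,0,0,0]]'
python3 -c "
from h import *
to(-0.5,73,44,-90); snap('wrist','w6')"
```

```text
clock: 10.0
position: [618.0, -34.2, 43.4]
ee_rot: [0.756, -0.655, 0.0, -0.0]
contact_force: [1.7, -0.4, 0.4]
gripper_width: -0.1
grasp_force: 0.5
t 10.0 pos [618.  -34.2  43.4] fix [ 68.5 137. ] headfix -89.98 F [ 1.7 -0.4  0.4] w -0.1 tilt [-0. -0. -1.]
clock: 11.0
position: [565.0, -78.2, 43.3]
ee_rot: [0.756, -0.655, -0.0, -0.0]
contact_force: [0.7, 1.0, -0.7]
gripper_width: 0.1
grasp_force: 0.5
t 11.0 pos [565.  -78.2  43.3] fix [  9.7 101. ] headfix -90.0 F [ 0.7  1.  -0.7] w 0.1 tilt [-0. -0. -1.]
shift [ 0.028   0.0102 -0.0007] wz 0.0
```

View pics/w6.png

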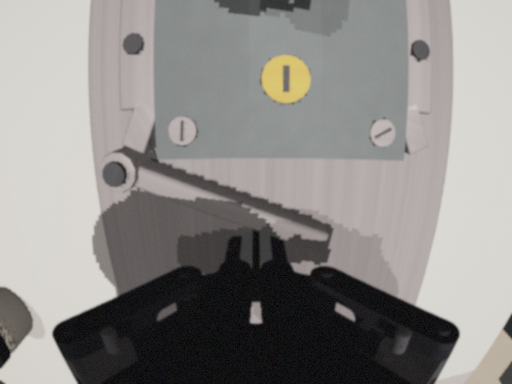

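The bar is being carried ahead of the fingers, with its end at (330,235) and about 25° left to shut. The case is still home.

```bash
python3 -m pendant '[[0.007,0.0037,0,0,0,0,0],[0.007,0.003,0,0,0,0,0],[0.007,0.002,0,0,0,0,0],[0.005,0.001,0,0,0,0,0],[0.001,0,0,0,0,0,0]]'|grep -E "pos|cont"
for i in 1 2; do python3 -m pendant '[[0.001,0,0,0,0,0,0],[0.001,0,0,0,0,0,0]]'|grep -E "pos|contact"; done
python3 -c "
from h import *
st()"
```

```text
position: [559.3, -106.3, 43.2]
contact_force: [-1.5, 3.5, 1.2]
position: [559.3, -106.5, 43.3]
contact_force: [-2.1, 10.8, 3.3]
position: [559.4, -106.8, 43.2]
contact_force: [-3.3, 18.7, 4.9]
t 11.95 pos [ 559.4 -106.8   43.2] fix [ 0.  73.5] headfix -90.01 F [-3.3 18.7  4.9] w -0.2 tilt [-0.003  0.001 -1.   ]
```

The bar is shut against its stop at 19 N. I'll retreat, go up, move over the rod, and check the picture before pressing.

```bash
python3 -m pendant '[[-0.01,0,0,0,0,0,0],[-0.01,0,-0.02,0,0,0,0],[0,0,-0.04,0,0,0,0],[0,0,-0.04,0,0,0,0],[0.01,0,-0.035,0,0,0,0],[0.03,0,0,0,0,0,0],[0.03,0,0,0,0,0,0],[0.03,0,0,0,0,0,0],[0.005,0,0,0,0,0,0],[0,0,0,0,0,0,0]]'|grep -E "pos|cont"
python3 - <<'E'
from h import *
to(0,-23,155,-90)
d=snap('wrist','w7'); b=snap('scene','scene7')
cv2.imwrite('pics/c7.png',np.hstack([d['image'][:,100:420,::-1],cv2.resize(cv2.convertScaleAbs(b['image'][160:275,190:330],alpha=1.5),None,fx=3.34,fy=3.34,interpolation=cv2.INTER_CUBIC)[:384,:,::-1]]))
E
```

```text
position: [572.0, -194.7, 177.8]
contact_force: [-0.2, 0.5, -0.5]
t 12.95 pos [ 572.  -194.7  177.8] fix [ -0.1 -15.3] headfix -90.09 F [-0.2  0.5 -0.5] w -0.0 tilt [ 0.     0.001 -1.   ]
shift [ 0.0077 -0.0001  0.0228] wz -0.09
```

View pics/c7.png

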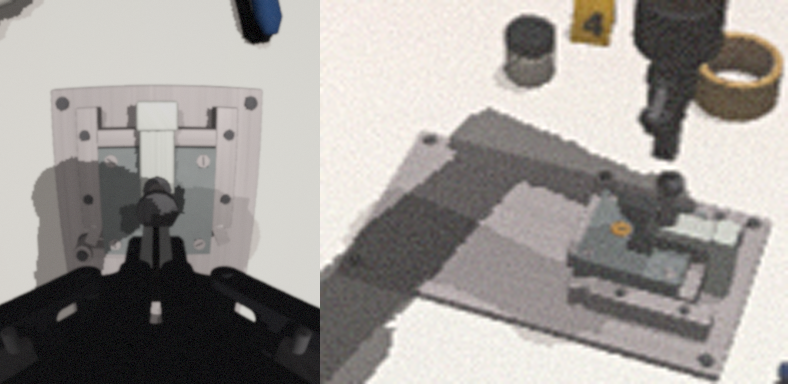

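The case sits home between the jaws with the rod head (157,200) just ahead of the closed fingertips (column 155), so x is aligned. Next I'll move 8 mm on and press down.

```bash
python3 -m pendant '[[0.008,0,0,0,0,0,0],[0,0,0.01,0,0,0,0],[0,0,0.01,0,0,0,0],[0,0,0.005,0,0,0,0],[0,0,0.005,0,0,0,0],[0,0,0.005,0,0,0,0],[0,0,0.005,0,0,0,0]]'|grep -E "pos|cont"
python3 -m pendant '[[0,0,0.005,0,0,0,0],[0,0,0.005,0,0,0,0],[0,0,0.003,0,0,0,0]]'|grep -E "pos|cont"
for i in 1 2 3; do python3 -m pendant '[[0,0,0.002,0,0,0,0],[0,0,0.002,0,0,0,0]]'|grep -E "pos|cont"; done
python3 -c "
from h import *
st()"
```

```text
position: [573.4, -201.7, 138.1]
contact_force: [-0.7, 0.7, 0.8]
position: [573.5, -201.7, 124.8]
contact_force: [-0.1, 0.9, 1.9]
position: [573.5, -201.8, 121.2]
contact_force: [-1.2, 0.2, 1.0]
position: [573.7, -201.9, 119.0]
contact_force: [-5.1, 3.7, 16.9]
position: [573.9, -201.9, 118.8]
contact_force: [-11.6, 7.7, 33.6]
t 14.65 pos [ 573.9 -201.9  118.8] fix [  0.8 -22.7] headfix -89.87 F [-11.6   7.7  33.6] w 0.2 tilt [ 0.002 -0.001 -1.   ]
```

It bottomed at TCP z 119, the height expected for 34 mm. I'll hold there, then retreat upward.

```bash
python3 -m pendant '[[0,0,-0.001,0,0,0,0],[0,0,0,0,0,0,0],[0,0,0,0,0,0,0],[0,0,0,0,0,0,0],[0,0,0,0,0,0,0],[0,0,0,0,0,0,0],[0,0,0,0,0,0,0],[0,0,0,0,0,0,0],[0,0,0,0,0,0,0],[0,0,0,0,0,0,0],[0,0,0,0,0,0,0],[0,0,0,0,0,0,0]]'|grep -E "pos|cont"
python3 -m pendant '[[0,0,-0.003,0,0,0,0],[0,0,-0.01,0,0,0,0],[0,0,-0.03,0,0,0,0],[0,0,-0.04,0,0,0,0],[-0.03,0,-0.03,0,0,0,0],[-0.045,0,0,0,0,0,0],[-0.045,0,0,0,0,0,0],[-0.045,0,0,0,0,0,0],[-0.045,0,0,0,0,0,0],[0,0,0,0,0,0,0],[0,0,0,0,0,0,0]]'|grep -E "pos|cont"
python3 - <<'E'
from h import *
a=snap('top','top8'); b=snap('scene','scene8')
f=lambda I:cv2.convertScaleAbs(cv2.resize(I,(400,400),interpolation=cv2.INTER_CUBIC),alpha=1.6)[:,:,::-1]
cv2.imwrite('pics/c8.png',np.hstack([f(a['image'][170:270,260:360]),f(b['image'][185:285,230:330])]))
E
```

```text
position: [573.7, -201.9, 118.9]
contact_force: [-7.6, 5.2, 21.3]
position: [543.7, 7.1, 227.5]
contact_force: [0.1, -1.0, -0.0]
```

View pics/c8.png

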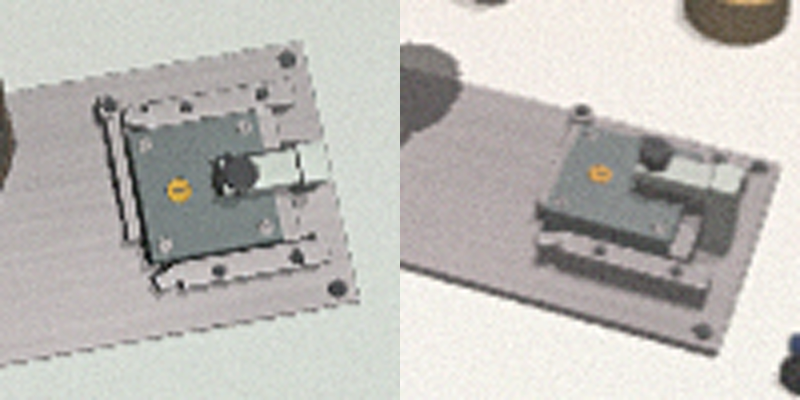

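The final picture shows the case home and square, and the bar parallel behind it (from (105,105) to (130,240)). The rod head is down on its guide arm at (238,173), and the robot is clear.

```bash
python3 -c "
from bench import arm
print(arm.job_done())"
```

```text
the job is handed in; nothing more can be done
None
```

The job is handed in, with no verdict returned: the lock case is square and home, the keeper bar is shut behind it, and the depth rod was held for over a second where it bottomed, about 34 mm down, and left there.

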